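# Clamp the side-bending pipe in its stand

### The job

Clamp the guitar maker's bending pipe in its stand: swing the hinged steel cap over the pipe and press it down fully home, firmly but gently, never above 30 N. Then draw the sprung T-bolt out just far enough to clear the lip on the cap's forked ear, never to its stop (no more than 13 mm), swing it upright into the slot, let its collar drop in behind the lip, and let go. Leave the pipe lying where it is in its bed and do not disturb the other things on the bench.

Things in the scene. Friction and masses are not known exactly. Their poses are not given: they have to be found in the camera images.
- stand: Fixed wooden stand carrying the clamp, base board 200 x 170 x 18 mm. Origin: centre of its underside, on the bench; x runs along the pipe, y from the cap's hinge side to the bolt side, z up. In this frame: pipe axis y 0, z 115 mm; cap hinge axis (along x) y -45, z 115; bolt pivot axis (along x) y +48, z 75; two steel hinge posts at x +-29, y -45, up to z 124.
- pipe: Loose aluminium bending pipe, 32 mm diameter, 300 mm long, 0.25 kg, lying along the stand's x in a V-shaped rubber bed that yields about 0.3 mm per N. Origin: its centre; x along the pipe.
- cap (a joint): Angle of the dark steel cap, rad: 0 = fully home (solid stop), growing as it swings up and back (1.57 upright, stop at 2.0). Its hinge is stiff: it stays where it is left and takes about 6 N at the ear to move. It touches the pipe at about 0.055; from there about 12 N at the ear presses it against the springy bed to 0, where it stays. Home: below 0.022.
- cap_hinge (a point): Point on the cap's hinge axis, midway between the posts. Axes are those of the cap: x along the hinge, y from the hinge towards the forked ear, z out of the cap's outer face (up when the cap is closed).
- cap_ear (a point): Mid-point of the outer (upper when closed) face of the cap's flat forked ear, 91 mm from the hinge axis along the cap, 7 mm above the plane through that axis. Axes as the cap's. Cap 44 mm wide; ear 8 mm thick, 67 to 110.5 mm from the hinge axis; between hinge and ear an arch over the pipe (23 to 67 mm), up to 20.5 mm above that plane.
- cap_slot (a point): Centre of the open slot in the cap's ear, where the bolt's shank stands when seated, 93 mm from the hinge axis, level with the ear's outer face. Axes as the cap's. The slot is 13 mm wide, from 86.5 mm to the ear's end at 110.5 mm; across the end of both prongs runs a lip, 3 mm high and 5 mm wide (105.5 to 110.5 mm).
- bolt (a joint): Swing angle of the bolt, rad: 0 = upright (a stop, in the slot), growing as it leans outwards towards the stand's +y; stop at 1.45. It stays where it is left and takes about 1 N at the T-bar to swing.
- bolt_pivot (a point): Point on the bolt's pivot axis, in the middle. Axes turn with the bolt: z along the bolt from the pivot to the T-bar, x along the pivot axis.
- tbolt (a joint): How far the T-bolt is drawn out along its axis against its spring, m: 0 = at rest, hard stop 0.018. The spring pulls back with about 4 N at rest plus 1.4 N per mm: 16 N at 8.5 mm, 22 N at 13 mm. With the cap home the collar needs 8.5 mm to pass over the lip; beyond 13 mm the spring is overstretched. Seated behind the lip it reads about 0.003.
- tbar (a point): Centre of the T-bolt's wooden cross bar: round, 16 mm thick, 32 mm long along the pivot axis, 78 mm from the pivot at rest. Axes as the bolt's. Below it a 9 mm steel shank with a steel collar, 22 mm across, 8 mm thick, underside 34 mm from the bar's centre. The bar can be pinched across its ends and turns between the fingers.
- spool_clamp: Bystander: loose wooden spool clamp standing upright, 48 mm across, 125 mm high. Origin: centre of its underside.
- bamboo_cup: Bystander: loose bamboo cup of sticks, 60 mm across, cup 110 mm high, sticks to 220 mm. Origin: centre of its underside.
- sanding_block: Bystander: loose cork sanding block 110 x 60 x 35 mm. Origin: centre of its underside.

How it is judged (in metres and radians):
On the way, in this order (a step that is already met when the one before it is completed fails the run):
1. the cap is swung over the pipe and pressed home, the bolt still swung out (value of joint cap below 0.022 rad and value of joint bolt above 0.45 rad), for 0.2 s.
2. the bolt is drawn out past the lip as it swings in over it (value of joint bolt between 0.15 and 0.4 rad and value of joint tbolt above 0.0075 m and value of joint cap below 0.03 rad).
3. the bolt stands in the slot with its collar seated behind the lip (value of joint cap below 0.022 rad and value of joint bolt below 0.06 rad and value of joint tbolt below 0.0052 m), for 0.2 s.
At the end, for the whole second after the job is handed in: The cap is home on the pipe (below 0.022 rad) and bears on it with more than 4 N, the bolt stands in the slot (below 0.06 rad) with its collar dropped behind the lip (drawn out less than 5.2 mm), and all is at rest (all of step 3 and contact force between cap and pipe above 4 N and velocity of joint cap between -0.05 and 0.05 rad/s and velocity of joint bolt between -0.05 and 0.05 rad/s and linear speed of pipe below 0.02 m/s); the robot touches nothing.
It fails at once if the cap is pressed or struck with more than 30 N (contact force between the arm and cap above 30 N).
It fails at once if the T-bolt's spring is overstretched (drawn out more than 13 mm) (value of joint tbolt above 0.013 m).
It fails at once if the pipe is shifted by more than 15 mm (distance of pipe from where it was at the start of the episode above 0.015 m).
It fails at once if the spool clamp, bamboo cup or sanding block is disturbed (shifted more than 15 mm or tipped) (distance of any of spool_clamp, bamboo_cup, sanding_block from where it was at the start of the episode above 0.015 m or angle between any of spool_clamp, bamboo_cup, sanding_block's own z axis and vertical above 0.3 rad).
It also fails if it takes over 72 s, if anything falls off the work surface, if the arm or the gripper's body presses on something with over 40 N, if the wrist force passes 120 N, or if a joint passes its speed limit or range.

### The arm

A 6-joint arm with a two-finger parallel gripper is mounted at the origin on the work surface. World frame = base frame: x ahead of the robot, y to its left, z up, the work surface at z = 0. Lengths are in m, angles in degrees, forces in N, time in s.
With the tool pointing down it reaches from about 0.35 to 0.775 m from the base axis. Payload 5.5 kg.
Tool frame: the origin (TCP) lies on the centre line of the jaws, within the pads' length; the fingertips stand 25 mm ahead of it and the grasp point (between the pads) lies 6 mm ahead of it (manip.tips_ahead is the distance from the TCP to the fingertips, in m); y points along the fingers, x is the direction in which the jaws open and shut, and the axes are right-handed (so a half turn about y gives the same grasp; the last joint's range is limited). The gripper opens to 85 mm and grips with 20 to 120 N. Pads are 22 mm wide; open, the fingers measure 114 mm over their backs; the gripper's body (76 mm by 85 mm) begins 54 mm behind the grasp point. The pads swing forward as they close: fully open they stand 13 mm farther back than shut.
Start: joints at [66.83, 17.945, 2.641, 74.691, 0, 82.002], TCP at [0.151, 0.555, 0.256] pointing down, gripper open.
Joint ranges: [-158.12, 158.12], [-49.38, 96.58], [-58.88, 72.47], [-126.05, 133.96], [-84.25, 85.87], [-180, 180]. Speed limits (degrees/s): [147.25, 147.25, 180, 180, 180, 180].

### API

Orientations are given as a 3x3 rotation matrix whose columns are the frame's x, y, z axes.
In Python, from workcell import manip, cams gives the robot as it stands.
- The arm moves only by the tool move_arm, never from a script. Its argument "moves" is a list of rows, each an object with "offset": the shift along the tool's x, y, z in mm, a list of three; "turn": the turn about the tool's y in rad. In form: [{"offset": [dx, dy, dz], "turn": turn}, ...]. A call has exactly 10 rows; each row is the pose to reach, as a shift and turn from the pose commanded when the call began, along the tool's axes at that moment; what a row does not reach only later rows make up. A row lasts 1/10 s, in which the tool goes at most 50 mm and 8.59 degrees, less where a joint would pass 70% of its speed; a pose out of reach is approached as far as the arm can. A call with a gripper value outside its range is refused whole. "grip" is the finger opening in mm, from 0 to 85.4, set as the call begins (left out, the last holds). The fingers move at their own pace and stop on an object; the grip force is fixed at half the most. Time passes only in rows, so rows that repeat a pose let the fingers close, or fill a call up. It gives the time, the measured TCP pose, the force and the opening at its end, in the units of the state.
- manip.get_state(): the state, without advancing time (a new reading comes with each control period).
- cams.get_image(name): name is "scene" or "top" or "wrist"; returns the picture (480x640x3 uint8, red, green, blue); there is no depth.
- cams.camera_model(name): a dict with "intrinsics" (3x3 intrinsics, pixels), "R" (3x3) and "t" (3): a world point X has camera coordinates R X + t; the wrist camera has in their place "mount" (4x4, takes a point from camera to tool coordinates, whose origin is the TCP and whose axes are the tool frame's). Camera axes: x right, y down, z forward; pixel columns grow to the right and rows downward; lengths in m; the calibration is good to about 2 mm. The wrist camera is an equidistant fisheye: a pixel r from the principal point sees the ray r / f radians off the axis. A picture is of the moment at which its call begins: read the wrist's pose just before it. camera_model takes no time and is no camera call.
- manip.hand_in(): hands the job in, once; it reports no verdict.
The state is a dict: "t": time; "joints": joint angles; "dq": joint speeds; "joint_efforts": joint torques, N m; "tool_pos": TCP position; "orientation": TCP orientation; "force": force on the tool from outside, world axes, zero at the start; "wrist_torque": the same for the moment, N m; "finger_gap": finger opening in m.
Only numpy, scipy, OpenCV 4.12 (cv2) and the standard library are available. Lean on these libraries where they do the work, as an engineer would, in place of code of your own. Each camera call takes 0.05 s, during which the arm holds its last target. There are 200 camera calls.

## Working session

There is one attempt and no reset: what is moved stays moved. The work goes in short steps, Python scripts to look and compute and a tool call to move; the robot and the scene stay as the last step left them, time stands still between calls to the robot, and variables do not carry over. Pictures are saved under pics/ and viewed, about 8 in all and at most 12, crops included, and the job is handed in when it is done.

Besides the shell and the picture viewer there is one more tool, called after "Call:" as a command line: name --argument value ..., lists and objects as JSON in quotes. move_arm: Moves the arm, as the interface text tells. Its arguments: {"type":"object","properties":{"moves":{"type":"array","items":{"type":"object","properties":{"offset":{"type":"array","items":{"type":"number"}},"turn":{"type":"number"}}}},"grip":{"type":"number"}},"required":["moves"]}

```bash
mkdir -p pics; ls
python3 - <<'E'
from workcell import manip, cams
import cv2, numpy as np
np.set_printoptions(precision=4,suppress=True)
print(manip.get_state(), manip.tips_ahead)
for n in("scene","top","wrist"):
    print(n,cams.camera_model(n))
    im=cams.get_image(n); cv2.imwrite(f"pics/{n}0.png",im[:,:,::-1])
E
```

```text
pics
{'t': 0.0, 'joints': array([66.8315, 17.9896,  2.5771, 74.689 , -0.0014, 82.001 ]), 'dq': array([-0.099 , -0.0389,  0.029 ,  0.0358,  0.0041,  0.109 ]), 'joint_efforts': array([  0.0009, -48.0625,  29.8535,   0.0195,  -0.0001,   0.    ]), 'tool_pos': array([0.1503, 0.5545, 0.2554]), 'orientation': array([[ 0.2617, -0.0007, -0.9652],
       [ 0.9652, -0.0016,  0.2617],
       [-0.0018, -1.    ,  0.0002]]), 'force': array([ 0.3493,  0.9189, -0.6525]), 'wrist_torque': array([ 0.0152, -0.002 ,  0.0307]), 'finger_gap': 0.08559296788225929} 0.025
scene {'intrinsics': array([[509.9648,   0.    , 321.2725],
       [  0.    , 509.9648, 235.0939],
       [  0.    ,   0.    ,   1.    ]]), 'R': array([[ 0.7807,  0.6248,  0.0073],
       [ 0.3861, -0.4731, -0.7919],
       [-0.4913,  0.6211, -0.6106]]), 't': array([-0.4974, -0.1255,  1.3194])}
top {'intrinsics': array([[477.3888,   0.    , 324.7647],
       [  0.    , 477.3888, 243.1765],
       [  0.    ,   0.    ,   1.    ]]), 'R': array([[ 0.0041, -1.    ,  0.0048],
       [-0.999 , -0.0043, -0.0451],
       [ 0.0451, -0.0046, -0.999 ]]), 't': array([0.0209, 0.58  , 1.1244])}
wrist {'intrinsics': array([[371.6483,   0.    , 322.9311],
       [  0.    , 371.6483, 235.679 ],
       [  0.    ,   0.    ,   1.    ]]), 'mount': array([[ 1.    , -0.0004, -0.0003, -0.0008],
       [ 0.0001, -0.284 ,  0.9588, -0.1185],
       [-0.0005, -0.9588, -0.284 ,  0.0728],
       [ 0.    ,  0.    ,  0.    ,  1.    ]])}
```

View pics/scene0.png

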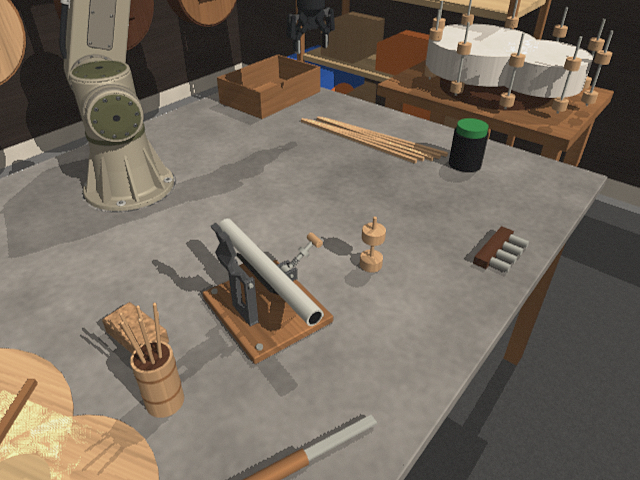

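View pics/top0.png

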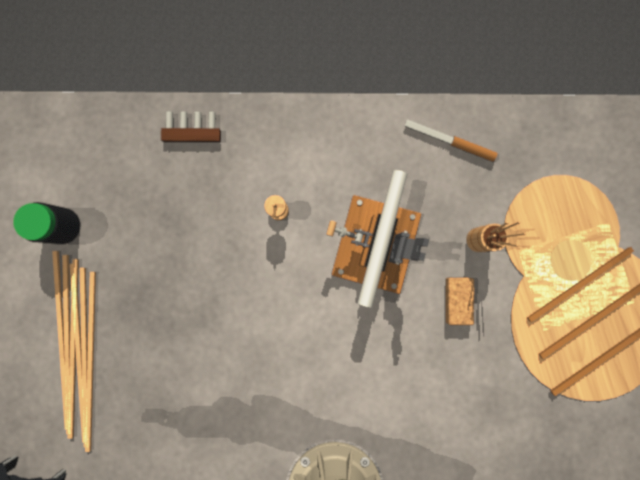

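```bash
cat > h.py <<'E'
from workcell import manip, cams
import cv2, numpy as np
np.set_printoptions(precision=4,suppress=True)
def ray(n,u,v):
    m=cams.camera_model(n); K=m["intrinsics"]; R=m["R"]
    d=R.T@np.linalg.solve(K,[u,v,1]); return -R.T@m["t"],d
def onz(n,u,v,z):
    c,d=ray(n,u,v); return c+d*(z-c[2])/d[2]
def proj(n,X):
    m=cams.camera_model(n); p=m["R"]@X+m["t"]; p=m["intrinsics"]@p; return p[:2]/p[2]
def tri(rays):
    A=np.zeros((3,3));b=np.zeros(3)
    for c,d in rays:
        d=d/np.linalg.norm(d);P=np.eye(3)-np.outer(d,d);A+=P;b+=P@c
    X=np.linalg.solve(A,b);return X,[np.linalg.norm(np.cross(X-c,d/np.linalg.norm(d))) for c,d in rays]
E
python3 - <<'E'
from h import *
t=cv2.imread("pics/top0.png"); s=cv2.imread("pics/scene0.png")
a=cv2.resize(t[160:320,320:440],None,fx=3.75,fy=3.75,interpolation=cv2.INTER_CUBIC)[:600]
b=cv2.resize(s[205:365,195:340],None,fx=2.4,fy=2.4,interpolation=cv2.INTER_CUBIC)
c=np.zeros((600,450+348,3),np.uint8); c[:a.shape[0],:450]=a; c[:384,450:]=b
cv2.imwrite("pics/crop0.png",c)
h=cv2.cvtColor(t,cv2.COLOR_BGR2HSV)
m=((h[...,1]<45)&(h[...,2]>165)).astype(np.uint8); m[:160]=0;m[320:]=0;m[:,:340]=0;m[:,420:]=0
cs,_=cv2.findContours(m,0,2); k=max(cs,key=cv2.contourArea); r=cv2.minAreaRect(k); bx=cv2.boxPoints(r); print(r,bx)
P=np.array([onz("top",*p,0.120) for p in bx]); print(P)
# board
m=((h[...,0]<18)&(h[...,1]>90)).astype(np.uint8); m[:170]=0;m[310:]=0;m[:,:331]=0;m[:,:]*=1;m[:,430:]=0
cs,_=cv2.findContours(m,0,2); k=np.vstack([c for c in cs if cv2.contourArea(c)>60]); r=cv2.minAreaRect(k);bx=cv2.boxPoints(r);print(r,bx)
P=np.array([onz("top",*p,0.018) for p in bx]);print(P,P.mean(0))
E
```

```text
((378.9999694824219, 239.49996948242188), (77.99998474121094, 158.99996948242188), 0.0) [[340.     318.9999]
 [340.     160.    ]
 [418.     160.    ]
 [418.     318.9999]]
[[ 0.4126 -0.0095  0.12  ]
 [ 0.7564 -0.0086  0.12  ]
 [ 0.7573 -0.1785  0.12  ]
 [ 0.4132 -0.1769  0.12  ]]
((376.18560791015625, 244.00038146972656), (71.66417694091797, 84.19644927978516), 15.185835838317871) [[330.5771 275.2424]
 [352.6324 193.9859]
 [421.7941 212.7584]
 [399.7388 294.0148]]
[[ 0.5038  0.0093  0.018 ]
 [ 0.6974 -0.0426  0.018 ]
 [ 0.6532 -0.2074  0.018 ]
 [ 0.4602 -0.1543  0.018 ]] [ 0.5787 -0.0988  0.018 ]
```

View pics/crop0.png

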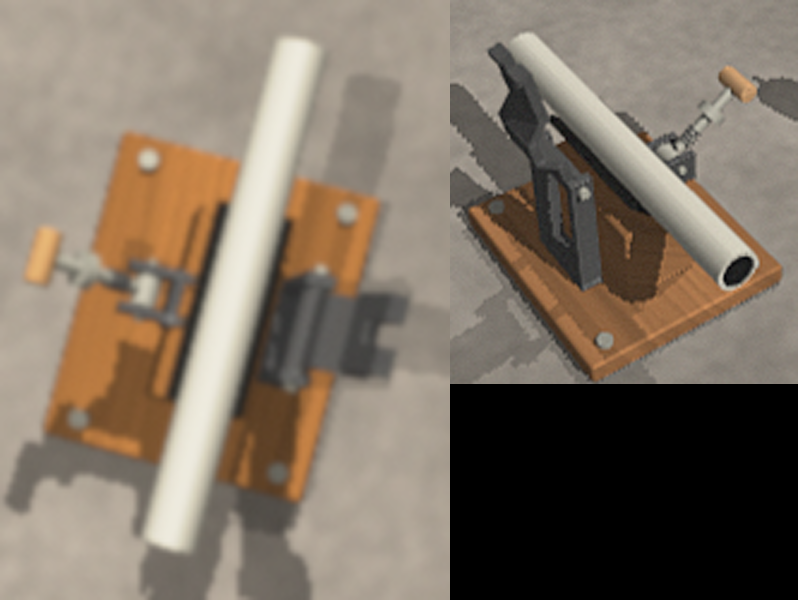

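```bash
cat >> h.py <<'E'
S0=np.array([0.5787,-0.0988,0]); yaw=np.radians(-15.0)
RS=np.array([[np.cos(yaw),-np.sin(yaw),0],[np.sin(yaw),np.cos(yaw),0],[0,0,1]])
def L(X): return RS.T@(np.asarray(X)-S0)
def W(l): return S0+RS@np.asarray(l)
def tips(s=None):
    s=s or manip.get_state(); p=s["tool_pos"]+s["orientation"][:,1]*0.025
    return L(p)*1e3
E
python3 - <<'E'
from h import *
def T(u,v): return (320+u/3.75,160+v/3.75)
def Sc(u,v): return (195+(u-450)/2.4,205+v/2.4)
print("pipe ends",[L(onz("top",*T(*p),0.115)) for p in((300,42),(170,550))])
X,e=tri([ray("top",*T(43,255)),ray("scene",*Sc(737,82))]);l=L(X);print("tbar",l,e,"ang",np.arctan2(l[1]-.048,l[2]-.075),np.hypot(l[1]-.048,l[2]-.075))
# cap ear end prongs
for u,v in((400,300),(388,375)): print("cap end top at z=.22",L(onz("top",*T(u,v),.22)))
for a in (1.4,1.5,1.6,1.7,1.8,1.9,2.0):
  o=[]
  for x in(-.022,.022):
    y=-.045+.1105*np.cos(a)-.007*np.sin(a); z=.115+.1105*np.sin(a)+.007*np.cos(a)
    p=proj("top",W([x,y,z]));q=proj("scene",W([x,y,z]))
    o+=[(p[0]-320)*3.75,(p[1]-160)*3.75,450+(q[0]-195)*2.4,(q[1]-205)*2.4]
  print(a,np.round(o))
p=[proj(n,W([s,-.045,.124])) for n in("top","scene") for s in (-.029,.029)];print("posts",p)
for n,(u,v),z in(("spool",(276,207),.12),("cup",(480,239),.11),("block",(461,301),.035)): print(n,L(onz("top",u,v,z)))
s=manip.get_state();print(L(s["tool_pos"]), "target",W([0,-.1,.21]))
E
```

```text
pipe ends [array([0.1602, 0.0003, 0.115 ]), array([-0.1442, -0.0029,  0.115 ])]
tbar [0.0011 0.1136 0.1224] [np.float64(0.001799464486203707), np.float64(0.0017994644862036817)] ang 0.9447636628681209 0.08097588429265247
cap end top at z=.22 [ 0.0186 -0.0734  0.22  ]
cap end top at z=.22 [-0.0208 -0.0773  0.22  ]
1.4 [307. 355. 540.  24. 329. 273. 572.  56.]
1.5 [328. 360. 525.  29. 349. 278. 557.  61.]
1.6 [348. 366. 511.  35. 370. 284. 542.  68.]
1.7 [368. 372. 496.  43. 390. 290. 527.  75.]
1.8 [387. 377. 482.  52. 409. 295. 513.  85.]
1.9 [405. 382. 469.  62. 426. 301. 499.  95.]
2.0 [421. 387. 456.  73. 443. 306. 486. 107.]
posts [array([398.5166, 260.1756]), array([405.4071, 234.173 ]), array([230.1843, 262.5628]), array([246.6904, 280.8137])]
spool [0.0127 0.2399 0.12  ]
cup [ 0.0632 -0.2071  0.11  ]
block [-0.078  -0.2232  0.035 ]
[-0.5829  0.5203  0.2556] target [ 0.5528 -0.1954  0.21  ]
```

Call:
move_arm --moves '[{"offset": [-10,-15,-10],"turn": 0},{"offset": [-40,-30,-37],"turn": 0.1},{"offset": [-72,-35,-67],"turn": 0.2},{"offset": [-104,-35,-97],"turn": 0.3},{"offset": [-136,-35,-127],"turn": 0.4},{"offset": [-168,-35,-157],"turn": 0.5},{"offset": [-200,-35,-187],"turn": 0.6},{"offset": [-232,-35,-217],"turn": 0.7},{"offset": [-264,-35,-247],"turn": 0.75},{"offset": [-296,-35,-277],"turn": 0.785}]' --grip 0

```text
t: 1.15
tool_pos: [0.3406, 0.1946, 0.2926]
orientation: [[0.868, 0.002, -0.496], [0.496, 0.0, 0.868], [0.002, -1.0, -0.001]]
force: [1.4, 0.2, 0.3]
finger_gap: -0.0001
```

```bash
python3 -c "
from h import *
s=manip.get_state();print(s['t'],L(s['tool_pos'])*1e3,np.degrees(np.arctan2(*s['orientation'][[1,0],0])),s['joints'],s['finger_gap'])"
```

```text
1.15 [-305.8869  221.7558  292.5727] 29.743572872185105 [ 17.9766  -3.0722 -16.7326  76.2302  -0.012   78.2331] -0.00010120332141736524
```

Call:
move_arm --moves '[{"offset": [-1,0,-46],"turn": 0.1},{"offset": [-2,0,-92],"turn": 0.2},{"offset": [-4,0,-138],"turn": 0.3},{"offset": [-5,0,-184],"turn": 0.4},{"offset": [-7,0,-230],"turn": 0.5},{"offset": [-8,0,-276],"turn": 0.6},{"offset": [-10,0,-322],"turn": 0.7},{"offset": [-11,0,-368],"turn": 0.781},{"offset": [-12,0,-410],"turn": 0.781},{"offset": [-13,0,-448],"turn": 0.781}]'

```text
t: 2.15
tool_pos: [0.552, -0.2009, 0.2923]
orientation: [[0.966, 0.001, 0.258], [-0.258, -0.001, 0.966], [0.001, -1.0, -0.0]]
force: [0.7, -0.5, 0.1]
finger_gap: -0.0
```

```bash
python3 -c "
from h import *
s=manip.get_state();print(s['t'],L(s['tool_pos'])*1e3,np.degrees(np.arctan2(*s['orientation'][[1,0],0])),s['joints'],s['force'])
cv2.imwrite('pics/w1.png',cams.get_image('wrist')[:,:,::-1])"
```

```text
2.15 [   0.646  -105.5611  292.3177] -14.980099083399503 [-27.8226  18.9833   9.1041  80.0739  -0.0132  77.1575] [ 0.6554 -0.5009  0.0858]
```

View pics/w1.png

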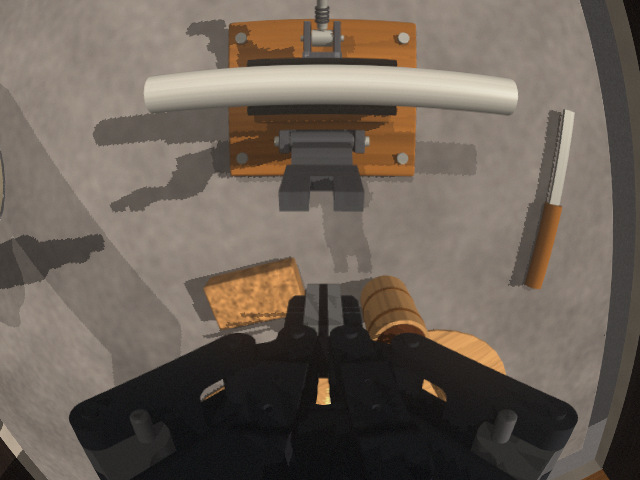

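Call:
move_arm --moves '[{"offset": [0,15,0],"turn": 0},{"offset": [0,35,0],"turn": 0},{"offset": [0,50,0],"turn": 0},{"offset": [0,60,0],"turn": 0},{"offset": [0,62,3],"turn": 0},{"offset": [0,62,7],"turn": 0},{"offset": [0,62,11],"turn": 0},{"offset": [0,62,14],"turn": 0},{"offset": [0,62,16],"turn": 0},{"offset": [0,62,18],"turn": 0}]'

```text
t: 3.2
tool_pos: [0.5566, -0.1807, 0.2296]
orientation: [[0.966, -0.0, 0.257], [-0.257, -0.001, 0.966], [-0.0, -1.0, -0.001]]
force: [-1.8, -0.6, 0.8]
finger_gap: -0.0001
```

Call:
move_arm --moves '[{"offset": [0,0,2],"turn": 0},{"offset": [0,0,4],"turn": 0},{"offset": [0,0,6],"turn": 0},{"offset": [0,0,8],"turn": 0},{"offset": [0,0,10],"turn": 0},{"offset": [0,0,12],"turn": 0},{"offset": [0,0,14],"turn": 0},{"offset": [0,0,16],"turn": 0},{"offset": [0,0,18],"turn": 0},{"offset": [0,0,20],"turn": 0}]'

```text
t: 4.2
tool_pos: [0.5614, -0.1629, 0.2307]
orientation: [[0.966, 0.0, 0.258], [-0.258, -0.003, 0.966], [0.001, -1.0, -0.003]]
force: [-4.7, -4.2, 7.5]
finger_gap: -0.0002
```

```bash
python3 -c "
from h import *
s=manip.get_state();print(s['t'],tips(s),RS.T@s['force'])"
```

```text
4.2 [ -0.1355 -66.4671 205.6755] [-3.4746 -5.2645  7.4862]
```

Call:
move_arm --moves '[{"offset": [0,0,6],"turn": 0},{"offset": [0,-0.5,13],"turn": 0},{"offset": [0,-1,19],"turn": 0},{"offset": [0,-0.5,25],"turn": 0},{"offset": [0,0,32],"turn": 0},{"offset": [0,0.6,38],"turn": 0},{"offset": [0,2,44],"turn": 0},{"offset": [0,4,50],"turn": 0},{"offset": [0,6,56],"turn": 0},{"offset": [0,6,56],"turn": 0}]'

```text
t: 5.2
tool_pos: [0.576, -0.1077, 0.2226]
orientation: [[0.966, -0.001, 0.257], [-0.257, -0.001, 0.966], [-0.001, -1.0, -0.001]]
force: [-1.5, -5.4, -3.9]
finger_gap: -0.0001
```

```bash
python3 -c "
from h import *
s=manip.get_state();print(s['t'],tips(s),RS.T@s['force'])"
```

```text
5.2 [ -0.2926  -9.354  197.625 ] [-0.0644 -5.5816 -3.8923]
```

Call:
move_arm --moves '[{"offset": [0,3,6],"turn": 0},{"offset": [0,6,12],"turn": 0},{"offset": [0,10,18],"turn": 0},{"offset": [0,15,23.5],"turn": 0},{"offset": [0,21,29],"turn": 0},{"offset": [0,26,32.5],"turn": 0},{"offset": [0,32,36.5],"turn": 0},{"offset": [0,38,40],"turn": 0},{"offset": [0,43,42.5],"turn": 0},{"offset": [0,47,44],"turn": 0}]'

```text
t: 6.2
tool_pos: [0.5881, -0.0629, 0.177]
orientation: [[0.967, 0.002, 0.256], [-0.256, 0.004, 0.967], [0.001, -1.0, 0.004]]
force: [-2.4, 5.0, 7.6]
finger_gap: -0.0001
```

Run:
```python
from h import *
s=manip.get_state();print(s['t'],tips(s),RS.T@s['force'])
a=cams.get_image('wrist')[:,:,::-1][0:340,120:520];b=cv2.resize(cams.get_image('scene')[205:365,195:345,::-1],None,fx=2.125,fy=2.125)
cv2.imwrite('pics/w2.png',np.hstack([a,b]))
```

```text
6.2 [ -0.182   37.2399 151.9939] [-3.6443  4.2262  7.5655]
```

View pics/w2.png

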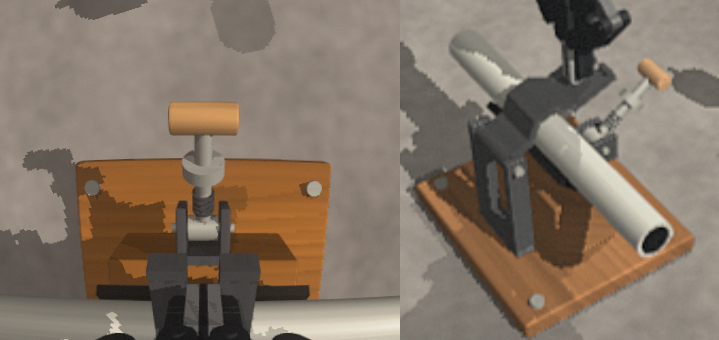

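Call:
move_arm --moves '[{"offset": [0,3,0.5],"turn": 0},{"offset": [0,6,1],"turn": 0},{"offset": [0,9,1.5],"turn": 0},{"offset": [0,12,2],"turn": 0},{"offset": [0,14,2.5],"turn": 0},{"offset": [0,16,3],"turn": 0},{"offset": [0,18,3],"turn": 0},{"offset": [0,20,3],"turn": 0},{"offset": [0,21,3],"turn": 0},{"offset": [0,21,3],"turn": 0}]'

```text
t: 7.3
tool_pos: [0.5891, -0.0599, 0.1557]
orientation: [[0.967, 0.002, 0.255], [-0.255, 0.004, 0.967], [0.001, -1.0, 0.004]]
force: [0.0, 5.5, 5.5]
finger_gap: -0.0001
```

```bash
python3 -c "
from h import *
s=manip.get_state();print(s['t'],tips(s),RS.T@s['force'])"
```

```text
7.3 [ -0.0383  40.3523 130.7426] [-1.4251  5.3406  5.547 ]
```

Now slow pressing, about 0.5 mm per row.

Call:
move_arm --moves '[{"offset": [0,0.5,0],"turn": 0},{"offset": [0,1,0],"turn": 0},{"offset": [0,1.5,0],"turn": 0},{"offset": [0,2,0],"turn": 0},{"offset": [0,2.5,0],"turn": 0},{"offset": [0,3,0],"turn": 0},{"offset": [0,3.5,0],"turn": 0},{"offset": [0,4,0],"turn": 0},{"offset": [0,4.5,0],"turn": 0},{"offset": [0,5,0],"turn": 0}]'

```text
t: 8.3
tool_pos: [0.5891, -0.0602, 0.1511]
orientation: [[0.967, 0.002, 0.256], [-0.256, 0.003, 0.967], [0.001, -1.0, 0.004]]
force: [-1.1, 5.1, 7.2]
finger_gap: -0.0001
```

```bash
python3 -c "
from h import *
s=manip.get_state();print(s['t'],tips(s),RS.T@s['force'],s['joint_efforts'])"
```

```text
8.3 [  0.0697  40.0502 126.0759] [-2.3423  4.6316  7.2252] [ -3.2463 -47.0129  26.8857  -1.0107  -1.5638   0.0119]
```

Call:
move_arm --moves '[{"offset": [0,0.3,0],"turn": 0},{"offset": [0,0.6,0],"turn": 0},{"offset": [0,0.9,0],"turn": 0},{"offset": [0,1.2,0],"turn": 0},{"offset": [0,1.5,0],"turn": 0},{"offset": [0,1.8,0],"turn": 0},{"offset": [0,2.0,0],"turn": 0},{"offset": [0,2.2,0],"turn": 0},{"offset": [0,2.4,0],"turn": 0},{"offset": [0,2.5,0],"turn": 0}]'

```text
t: 9.3
tool_pos: [0.5892, -0.0603, 0.1491]
orientation: [[0.967, 0.003, 0.256], [-0.256, 0.003, 0.967], [0.002, -1.0, 0.004]]
force: [-1.8, 5.8, 9.0]
finger_gap: 0.0002
```

```bash
python3 -c "
from h import *
s=manip.get_state();print(s['t'],tips(s),RS.T@s['force'],s['joint_efforts'])"
```

```text
9.3 [  0.2473  40.05   124.0954] [-3.2474  5.0969  9.0322] [ -3.1676 -45.8887  26.3739  -1.2724  -1.5096   0.0013]
```

Call:
move_arm --moves '[{"offset": [0,0.2,0],"turn": 0},{"offset": [0,0.4,0],"turn": 0},{"offset": [0,0.6,0],"turn": 0},{"offset": [0,0.8,0],"turn": 0},{"offset": [0,1.0,0],"turn": 0},{"offset": [0,1.2,0],"turn": 0},{"offset": [0,1.4,0],"turn": 0},{"offset": [0,1.6,0],"turn": 0},{"offset": [0,1.8,0],"turn": 0},{"offset": [0,2.0,0],"turn": 0}]'

```text
t: 10.3
tool_pos: [0.5893, -0.0601, 0.1475]
orientation: [[0.967, 0.003, 0.256], [-0.256, 0.003, 0.967], [0.002, -1.0, 0.004]]
force: [-3.2, 6.4, 11.7]
finger_gap: 0.0003
```

```bash
python3 -c "
from h import *
s=manip.get_state();print(s['t'],tips(s),RS.T@s['force'],s['joint_efforts'])"
```

```text
10.3 [  0.2491  40.2067 122.5122] [-4.7766  5.3125 11.7234] [ -3.5207 -44.6095  25.9463  -1.6589  -1.6295  -0.0109]
```

Call:
move_arm --moves '[{"offset": [0,0.2,0],"turn": 0},{"offset": [0,0.3,0],"turn": 0},{"offset": [0,0.5,0],"turn": 0},{"offset": [0,0.6,0],"turn": 0},{"offset": [0,0.8,0],"turn": 0},{"offset": [0,0.9,0],"turn": 0},{"offset": [0,1.1,0],"turn": 0},{"offset": [0,1.2,0],"turn": 0},{"offset": [0,1.3,0],"turn": 0},{"offset": [0,1.3,0],"turn": 0}]'

```text
t: 11.3
tool_pos: [0.5893, -0.0601, 0.1469]
orientation: [[0.967, 0.004, 0.256], [-0.256, 0.003, 0.967], [0.003, -1.0, 0.004]]
force: [-3.7, 5.8, 14.8]
finger_gap: -0.0004
```

```bash
python3 -c "
from h import *
s=manip.get_state();print(s['t'],tips(s),RS.T@s['force'],s['joint_efforts'])"
```

```text
11.3 [  0.2611  40.2489 121.9121] [-5.0626  4.6212 14.7834] [ -3.662  -42.5905  25.3317  -2.2816  -1.6283  -0.0148]
```

Call:
move_arm --moves '[{"offset": [0,0.2,0],"turn": 0},{"offset": [0,0.4,0],"turn": 0},{"offset": [0,0.6,0],"turn": 0},{"offset": [0,0.8,0],"turn": 0},{"offset": [0,1.0,0],"turn": 0},{"offset": [0,1.0,0],"turn": 0},{"offset": [0,1.0,0],"turn": 0},{"offset": [0,1.0,0],"turn": 0},{"offset": [0,1.0,0],"turn": 0},{"offset": [0,1.0,0],"turn": 0}]'

```text
t: 12.3
tool_pos: [0.5893, -0.0601, 0.1468]
orientation: [[0.967, 0.004, 0.256], [-0.256, 0.003, 0.967], [0.004, -1.0, 0.004]]
force: [-5.5, 7.4, 20.0]
finger_gap: 0.0005
```

```bash
python3 -c "
from h import *
s=manip.get_state();print(s['t'],tips(s),RS.T@s['force'],s['joint_efforts'])"
```

```text
12.3 [  0.3383  40.2549 121.8485] [-7.1999  5.6865 19.964 ] [ -3.764  -39.8825  24.5128  -3.0964  -1.5986  -0.0199]
```

Call:
move_arm --moves '[{"offset": [0,-2,0],"turn": 0},{"offset": [0,-8,0],"turn": 0},{"offset": [0,-25,0],"turn": 0},{"offset": [0,-50,0],"turn": 0},{"offset": [0,-75,5],"turn": 0},{"offset": [0,-80,15],"turn": 0},{"offset": [0,-80,30],"turn": 0},{"offset": [0,-80,42],"turn": 0},{"offset": [0,-80,42],"turn": 0},{"offset": [0,-80,42],"turn": 0}]' --grip 0

```text
t: 13.3
tool_pos: [0.5986, -0.0206, 0.2221]
orientation: [[0.967, -0.002, 0.256], [-0.256, 0.0, 0.967], [-0.002, -1.0, -0.0]]
force: [0.3, 0.6, -0.2]
finger_gap: 0.0
```

Run:
```python
from h import *
s=manip.get_state();print(s['t'],tips(s),RS.T@s['force'],s['tool_pos'],s['orientation'])
w=cams.get_image('wrist')[:,:,::-1];cv2.imwrite('pics/wr3.png',w)
b=cams.get_image('scene')[:,:,::-1];cv2.imwrite('pics/sc3.png',b)
print(np.round(cv2.resize(w[0:1,0:1],None,fx=1,fy=1)[0,0]))
cv2.imwrite('pics/w3.png',np.hstack([w[100:400,120:520],cv2.resize(b[205:365,195:360],None,fx=1.875,fy=1.875)]))
```

```text
13.3 [ -1.0478  80.6847 197.1057] [ 0.1661  0.6153 -0.1676] [ 0.5986 -0.0206  0.2221] [[ 0.9667 -0.0023  0.2558]
 [-0.2558  0.0002  0.9667]
 [-0.0023 -1.     -0.0004]]
[103 109 119]
```

View pics/w3.png

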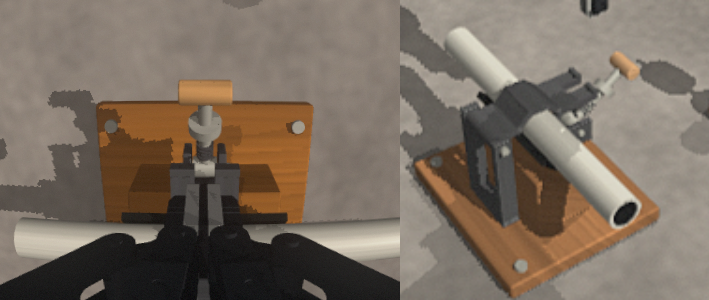

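```bash
cat >> h.py <<'E'
def wray(u,v,s):
    m=cams.camera_model("wrist");K=m["intrinsics"];M=m["mount"]
    a=np.array([(u-K[0,2])/K[0,0],(v-K[1,2])/K[1,1]]);th=np.linalg.norm(a)
    d=np.array([*(a/th*np.sin(th)),np.cos(th)]);R=s["orientation"]
    return s["tool_pos"]+R@M[:3,3],R@(M[:3,:3]@d)
E
python3 - <<'E'
from h import *
s=manip.get_state()
def blob(f,x0,x1,y0,y1):
    im=cv2.imread(f);h=cv2.cvtColor(im,cv2.COLOR_BGR2HSV);m=((h[...,0]<20)&(h[...,1]>70)&(h[...,2]>120)).astype(np.uint8)
    q=np.zeros_like(m);q[y0:y1,x0:x1]=m[y0:y1,x0:x1]
    cs,_=cv2.findContours(q,0,2);k=max(cs,key=cv2.contourArea);print(f,cv2.minAreaRect(k));return cv2.minAreaRect(k)[0]
w=blob('pics/wr3.png',290,360,175,204);t=blob('pics/top0.png',324,339,215,240);c=blob('pics/sc3.png',300,330,228,252)
r=[wray(*w,s),ray("top",*t),ray("scene",*c)]
for q in ([0,1,2],[0,1],[0,2]):
    X,e=tri([r[i] for i in q]);l=L(X);print(l,np.round(e,4),np.arctan2(l[1]-.048,l[2]-.075),np.hypot(l[1]-.048,l[2]-.075))
E
```

```text
pics/wr3.png ((325.0, 191.0), (24.0, 54.0), 90.0)
pics/top0.png ((331.0943298339844, 227.66981506347656), (7.417469501495361, 15.796463012695312), 15.94539737701416)
pics/sc3.png ((314.7500305175781, 239.25003051757812), (16.970561981201172, 7.77817440032959), 45.0)
[0.0007 0.1144 0.1218] [0.0009 0.0013 0.0017] 0.9573496341450995 0.08121907563419269
[0.0004 0.1134 0.1175] [0.0006 0.0006] 0.9938808944597723 0.0779811323383966
[0.0005 0.1152 0.1215] [0.0012 0.0012] 0.9652476912967384 0.08173883647725583
```

Call:
move_arm --moves '[{"offset": [1.5,0,15],"turn": 0},{"offset": [1.5,5,32],"turn": 0},{"offset": [1.5,20,32.5],"turn": 0},{"offset": [1.5,40,32.5],"turn": 0},{"offset": [1.5,60,32.5],"turn": 0},{"offset": [1.5,80,32.5],"turn": 0},{"offset": [1.5,92,32.5],"turn": 0},{"offset": [1.5,98,32.5],"turn": 0},{"offset": [1.5,98,32.5],"turn": 0},{"offset": [1.5,98,32.5],"turn": 0}]' --grip 60

```text
t: 14.4
tool_pos: [0.6095, 0.0098, 0.1262]
orientation: [[0.966, 0.001, 0.257], [-0.257, -0.0, 0.966], [0.001, -1.0, 0.0]]
force: [0.4, 0.3, 0.3]
finger_gap: 0.0599
```

Run:
```python
from h import *
s=manip.get_state();print(s['t'],L(s['tool_pos']),RS.T@s['force'],s['finger_gap'])
w=cams.get_image('wrist')[:,:,::-1]
b=cams.get_image('scene')[:,:,::-1]
cv2.imwrite('pics/w4.png',np.hstack([w[100:400,120:520],cv2.resize(b[205:365,195:360],None,fx=1.875,fy=1.875)]))
```

```text
14.4 [0.0017 0.1129 0.1262] [0.3344 0.3926 0.3053] 0.059936871292637625
```

View pics/w4.png

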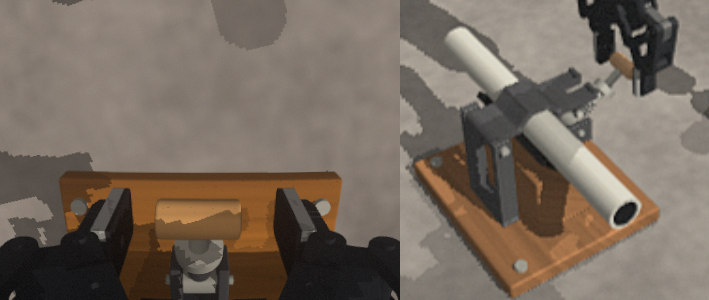

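Call:
move_arm --moves '[{"offset": [-1,1,0],"turn": 0},{"offset": [-1,1,0],"turn": 0},{"offset": [-1,1,0],"turn": 0},{"offset": [-1,1,0],"turn": 0},{"offset": [-1,1,0],"turn": 0},{"offset": [-1,1,0],"turn": 0},{"offset": [-1,1,0],"turn": 0},{"offset": [-1,1,0],"turn": 0},{"offset": [-1,1,0],"turn": 0},{"offset": [-1,1,0],"turn": 0}]' --grip 20

```text
t: 15.5
tool_pos: [0.6081, 0.0102, 0.1246]
orientation: [[0.966, 0.0, 0.257], [-0.257, 0.001, 0.966], [0.0, -1.0, 0.001]]
force: [-0.9, 2.9, 4.4]
finger_gap: 0.0307
```

Run:
```python
from h import *
s=manip.get_state();print(s['t'],L(s['tool_pos'])*1e3,RS.T@s['force'],s['finger_gap'])
w=cams.get_image('wrist')[:,:,::-1]
cv2.imwrite('pics/w5.png',w[150:400,120:520])
```

```text
15.5 [  0.1688 112.8782 124.6202] [-1.6196  2.5652  4.4365] 0.030729002318542715
```

View pics/w5.png

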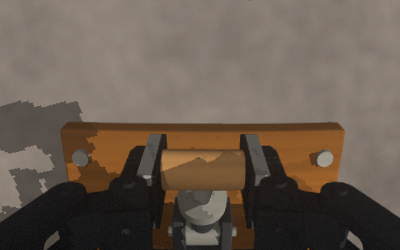

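Call:
move_arm --moves '[{"offset": [0,-0.6,0.8],"turn": 0},{"offset": [0,-1.1,1.6],"turn": 0},{"offset": [0,-1.7,2.5],"turn": 0},{"offset": [0,-2.3,3.3],"turn": 0},{"offset": [0,-2.8,4.1],"turn": 0},{"offset": [0,-3.4,5],"turn": 0},{"offset": [0,-4,5.8],"turn": 0},{"offset": [0,-4,5.8],"turn": 0},{"offset": [0,-4,5.8],"turn": 0},{"offset": [0,-4,5.8],"turn": 0}]'

```text
t: 16.55
tool_pos: [0.6088, 0.0134, 0.1271]
orientation: [[0.966, -0.003, 0.259], [-0.259, -0.004, 0.966], [-0.001, -1.0, -0.004]]
force: [0.8, -8.1, -5.8]
finger_gap: 0.0307
```

```bash
cat > st.py <<'E'
from h import *
s=manip.get_state();l=L(s['tool_pos'])*1e3;f=RS.T@s['force']
b=l[1:]-[48,75]-np.array([0,5]);th=np.arctan2(*b);a=np.array([np.sin(th),np.cos(th)])
print(s['t'],l,f,s['finger_gap'],"th %.3f r %.1f Fax %.1f Ft %.1f"%(th,np.hypot(*b),f[1:]@a,f[1:]@[a[1],-a[0]]))
E
python3 st.py
```

```text
16.55 [  0.035  116.1706 127.0584] [ 2.8389 -7.5991 -5.8082] 0.030748520039717748 th 0.967 r 82.8 Fax -9.6 Ft 0.5
```

Call:
move_arm --moves '[{"offset": [0,-0.7,1],"turn": 0},{"offset": [0,-1.4,2],"turn": 0},{"offset": [0,-2,3],"turn": 0},{"offset": [0,-2.7,4],"turn": 0},{"offset": [0,-3.2,4.8],"turn": 0},{"offset": [0,-3.6,5.3],"turn": 0},{"offset": [0,-4,5.8],"turn": 0},{"offset": [0,-4,5.8],"turn": 0},{"offset": [0,-4,5.8],"turn": 0},{"offset": [0,-4,5.8],"turn": 0}]'

```text
t: 17.55
tool_pos: [0.6098, 0.0174, 0.13]
orientation: [[0.966, -0.004, 0.26], [-0.26, -0.007, 0.966], [-0.002, -1.0, -0.008]]
force: [0.3, -13.4, -10.5]
finger_gap: 0.0303
```

```bash
python3 st.py
```

```text
17.55 [ -0.0031 120.2724 130.0177] [  3.7904 -12.8998 -10.4822] 0.03025687824927442 th 0.965 r 87.9 Fax -16.6 Ft 1.3
```

Call:
move_arm --moves '[{"offset": [0,-2,-0.5],"turn": 0},{"offset": [0,-4.5,-2],"turn": 0},{"offset": [0,-7,-3.8],"turn": 0},{"offset": [0,-9.1,-5.5],"turn": 0},{"offset": [0,-12.5,-8.6],"turn": 0},{"offset": [0,-15.8,-11.9],"turn": 0},{"offset": [0,-18.8,-15.4],"turn": 0},{"offset": [0,-21.7,-19],"turn": 0},{"offset": [0,-21.7,-19],"turn": 0},{"offset": [0,-21.7,-19],"turn": 0}]'

```text
t: 18.55
tool_pos: [0.6045, 0.001, 0.1508]
orientation: [[0.966, -0.006, 0.259], [-0.259, -0.002, 0.966], [-0.005, -1.0, -0.004]]
force: [1.2, -7.9, -14.4]
finger_gap: 0.0307
```

```bash
python3 st.py
```

```text
18.55 [ -0.8969 103.0714 150.8047] [  3.2272  -7.2652 -14.44  ] 0.030651165211887373 th 0.661 r 89.7 Fax -15.9 Ft 3.1
```

Run:
```python
from h import *
s=manip.get_state();print(RS.T@s['force'],RS.T@s['wrist_torque'])
w=cams.get_image('wrist')[:,:,::-1];cv2.imwrite('pics/w6f.png',w)
s=manip.get_state();print(RS.T@s['force'])
a=cv2.imread('pics/w5.png');c=w[150:400,120:520]
b=cams.get_image('scene')[:,:,::-1]
cv2.imwrite('pics/w6.png',np.vstack([cv2.resize(np.hstack([a[80:250,120:300],c[80:250,120:300]]),None,fx=2,fy=2),cv2.resize(b[210:320,220:370],(720,528))])[:,:800][:860])
im=cv2.imread('pics/w6.png');print(im.shape)
cv2.imwrite('pics/w6.png',cv2.resize(im,None,fx=.69,fy=.69))
```

```text
[  3.2272  -7.2652 -14.44  ] [-1.0512 -0.7294  0.0447]
[  3.3037  -6.9916 -14.1843]
(860, 720, 3)
```

View pics/w6.png

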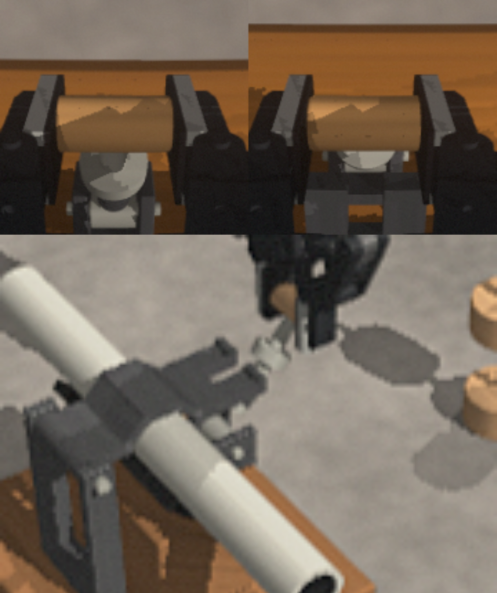

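Call:
move_arm --moves '[{"offset": [0,-1.5,-1.5],"turn": 0},{"offset": [0,-3,-3.5],"turn": 0},{"offset": [0,-4.5,-5.5],"turn": 0},{"offset": [0,-5.7,-7.3],"turn": 0},{"offset": [0,-8,-11.4],"turn": 0},{"offset": [0,-10.1,-15.5],"turn": 0},{"offset": [0,-11.5,-18.5],"turn": 0},{"offset": [0,-12.8,-21.5],"turn": 0},{"offset": [0,-12.8,-21.5],"turn": 0},{"offset": [0,-12.8,-21.5],"turn": 0}]'

```text
t: 19.65
tool_pos: [0.5997, -0.018, 0.1665]
orientation: [[0.966, -0.002, 0.257], [-0.257, 0.0, 0.966], [-0.002, -1.0, -0.0]]
force: [-0.1, -3.2, -18.8]
finger_gap: 0.0306
```

```bash
python3 st.py
```

```text
19.65 [ -0.6669  83.4723 166.4706] [  0.729   -3.1604 -18.7694] 0.030611063702053673 th 0.389 r 93.5 Fax -18.6 Ft 4.2
```

Run:
```python
from h import *
w=cams.get_image('wrist')[:,:,::-1];cv2.imwrite('pics/w7f.png',w)
s=manip.get_state();print(L(s['tool_pos'])*1e3,RS.T@s['force'])
a=cv2.imread('pics/w5.png')[80:250,120:300];c=w[230:400,240:420]
f=cv2.imread('pics/w6f.png')[230:400,240:420]
b=cams.get_image('scene')[:,:,::-1];cv2.imwrite('pics/sc7.png',b)
t=np.hstack([a,f,c]);t=cv2.resize(t,(798,251))
u=cv2.resize(b[215:295,255:345],(392,348),interpolation=cv2.INTER_CUBIC)
o=np.zeros((599,798,3),np.uint8);o[:251]=t;o[251:,:392]=u;cv2.imwrite('pics/w7.png',o)
```

```text
[ -0.6777  83.5033 166.5109] [ -0.3663  -3.5085 -19.2967]
```

View pics/w7.png

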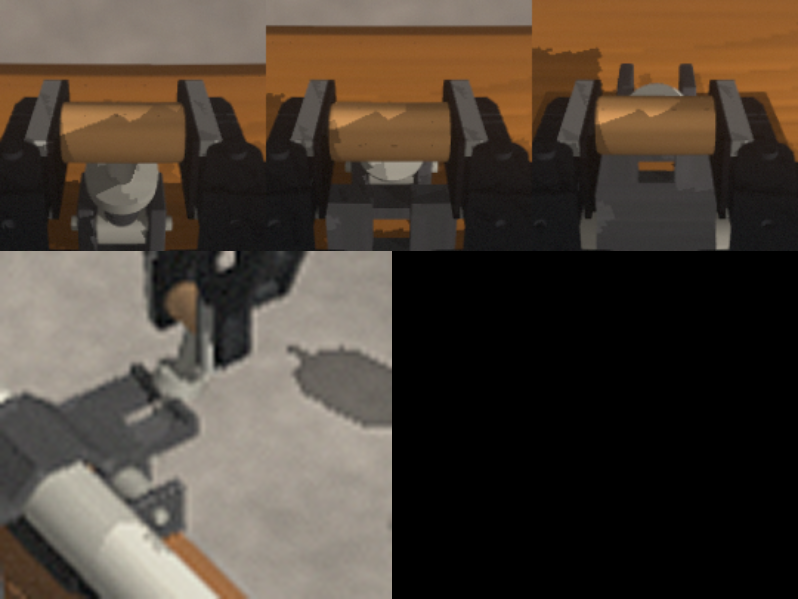

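Call:
move_arm --moves '[{"offset": [0,-0.8,-2],"turn": 0},{"offset": [0,-1.6,-4],"turn": 0},{"offset": [0,-2.4,-6],"turn": 0},{"offset": [0,-3.1,-8],"turn": 0},{"offset": [0,-3.6,-9.3],"turn": 0},{"offset": [0,-3.6,-9.3],"turn": 0},{"offset": [0,-3.6,-9.3],"turn": 0},{"offset": [0,-3.6,-9.3],"turn": 0},{"offset": [0,-3.6,-9.3],"turn": 0},{"offset": [0,-3.6,-9.3],"turn": 0}]'

```text
t: 20.75
tool_pos: [0.598, -0.0269, 0.1705]
orientation: [[0.966, -0.0, 0.257], [-0.257, 0.0, 0.966], [-0.0, -1.0, 0.0]]
force: [-2.5, -1.0, -18.6]
finger_gap: 0.0308
```

```bash
python3 st.py
```

```text
20.75 [  0.05    74.4048 170.5271] [ -2.1766  -1.5827 -18.5887] 0.0307672848637047 th 0.284 r 94.3 Fax -18.3 Ft 3.7
```

Call:
move_arm --moves '[{"offset": [0,-0.7,-2],"turn": 0},{"offset": [0,-1.4,-4],"turn": 0},{"offset": [0,-2.0,-6],"turn": 0},{"offset": [0,-2.6,-8],"turn": 0},{"offset": [0,-3.1,-10],"turn": 0},{"offset": [0,-3.6,-12],"turn": 0},{"offset": [0,-4,-14],"turn": 0},{"offset": [0,-4.3,-15.8],"turn": 0},{"offset": [0,-4.3,-15.8],"turn": 0},{"offset": [0,-4.3,-15.8],"turn": 0}]'

```text
t: 21.75
tool_pos: [0.5941, -0.0423, 0.1749]
orientation: [[0.966, 0.0, 0.257], [-0.257, 0.0, 0.966], [0.0, -1.0, 0.0]]
force: [-1.6, 3.0, -19.1]
finger_gap: 0.0303
```

```bash
python3 st.py
```

```text
21.75 [  0.2276  58.6031 174.934 ] [ -2.3032   2.4741 -19.1384] 0.03028975522354475 th 0.111 r 95.5 Fax -18.7 Ft 4.6
```

Call:
move_arm --moves '[{"offset": [0,-0.2,-2],"turn": 0},{"offset": [0,-0.3,-4],"turn": 0},{"offset": [0,-0.5,-6],"turn": 0},{"offset": [0,-0.6,-8],"turn": 0},{"offset": [0,-0.6,-9.5],"turn": 0},{"offset": [0,-0.6,-10.5],"turn": 0},{"offset": [0,-0.6,-11],"turn": 0},{"offset": [0,-0.6,-11],"turn": 0},{"offset": [0,-0.6,-11],"turn": 0},{"offset": [0,-0.6,-11],"turn": 0}]'

```text
t: 22.75
tool_pos: [0.5913, -0.0527, 0.1757]
orientation: [[0.966, 0.0, 0.257], [-0.257, 0.001, 0.966], [0.0, -1.0, 0.001]]
force: [-1.2, 4.8, -17.6]
finger_gap: 0.0305
```

```bash
python3 st.py
```

```text
22.75 [  0.214   47.7981 175.6923] [ -2.3919   4.3681 -17.5749] 0.03047372048328906 th -0.002 r 95.7 Fax -17.6 Ft 4.3
```

Call:
move_arm --moves '[{"offset": [0,0,-0.5],"turn": 0},{"offset": [0,0,-1],"turn": 0},{"offset": [0,0,-1.5],"turn": 0},{"offset": [0,0,-1.5],"turn": 0},{"offset": [0,0,-1.5],"turn": 0},{"offset": [0,0,-1.5],"turn": 0},{"offset": [0,0,-1.5],"turn": 0},{"offset": [0,0,-1.5],"turn": 0},{"offset": [0,0,-1.5],"turn": 0},{"offset": [0,0,-1.5],"turn": 0}]'

```text
t: 23.75
tool_pos: [0.5909, -0.0541, 0.1757]
orientation: [[0.966, 0.0, 0.257], [-0.257, 0.001, 0.966], [0.0, -1.0, 0.001]]
force: [-0.8, 6.0, -17.3]
finger_gap: 0.0301
```

```bash
python3 st.py
```

```text
23.75 [  0.2149  46.3611 175.7174] [ -2.2908   5.6413 -17.2958] 0.030112132035667413 th -0.017 r 95.7 Fax -17.4 Ft 5.3
```

Call:
move_arm --moves '[{"offset": [0,0,-0.5],"turn": 0},{"offset": [0,0,-1],"turn": 0},{"offset": [0,0,-1.5],"turn": 0},{"offset": [0,0,-2],"turn": 0},{"offset": [0,0,-2],"turn": 0},{"offset": [0,0,-2],"turn": 0},{"offset": [0,0,-2],"turn": 0},{"offset": [0,0,-2],"turn": 0},{"offset": [0,0,-2],"turn": 0},{"offset": [0,0,-2],"turn": 0}]'

```text
t: 24.75
tool_pos: [0.5905, -0.0558, 0.1758]
orientation: [[0.967, 0.001, 0.257], [-0.257, 0.001, 0.967], [0.0, -1.0, 0.001]]
force: [-1.2, 6.7, -17.0]
finger_gap: 0.0304
```

```bash
python3 st.py
python3 - <<'E'
from h import *
w=cams.get_image('wrist')[:,:,::-1];cv2.imwrite('pics/w8f.png',w)
b=cams.get_image('scene')[:,:,::-1];t=cams.get_image('top')[:,:,::-1]
u=cv2.resize(b[215:295,235:325],(392,348),interpolation=cv2.INTER_CUBIC)
v=cv2.resize(t[200:280,320:410],(392,348),interpolation=cv2.INTER_CUBIC)
o=np.zeros((599,784,3),np.uint8);o[:251,:392]=cv2.resize(w[230:400,225:490-0],(392,251));o[251:,:392]=u;o[251:,392:]=v;cv2.imwrite('pics/w8.png',o)
E
```

```text
24.75 [  0.2355  44.5549 175.7534] [ -2.8896   6.12   -16.9552] 0.030350385157999482 th -0.036 r 95.8 Fax -17.2 Ft 5.5
```

View pics/w8.png

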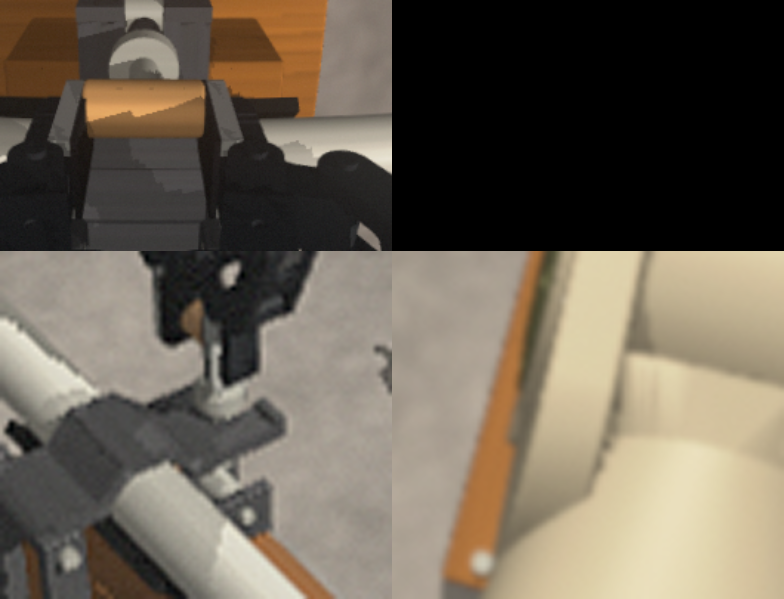

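Call:
move_arm --moves '[{"offset": [0,1,0],"turn": 0},{"offset": [0,2,0],"turn": 0},{"offset": [0,3,0],"turn": 0},{"offset": [0,4,0],"turn": 0},{"offset": [0,5,0],"turn": 0},{"offset": [0,6,0],"turn": 0},{"offset": [0,7,0],"turn": 0},{"offset": [0,8,0],"turn": 0},{"offset": [0,8,0],"turn": 0},{"offset": [0,8,0],"turn": 0}]'

```text
t: 25.9
tool_pos: [0.5906, -0.0558, 0.1701]
orientation: [[0.967, 0.002, 0.256], [-0.256, 0.001, 0.967], [0.002, -1.0, 0.001]]
force: [-4.6, 6.8, -6.4]
finger_gap: 0.0302
```

```bash
python3 st.py
```

```text
25.9 [  0.3307  44.6127 170.0606] [-6.2065  5.3934 -6.3767] 0.030234474135245448 th -0.038 r 90.1 Fax -6.6 Ft 5.1
```

Call:
move_arm --moves '[{"offset": [0,0.5,0],"turn": 0},{"offset": [0,1,0],"turn": 0},{"offset": [0,1.5,0],"turn": 0},{"offset": [0,2,0],"turn": 0},{"offset": [0,2.5,0],"turn": 0},{"offset": [0,2.5,0],"turn": 0},{"offset": [0,2.5,0],"turn": 0},{"offset": [0,2.5,0],"turn": 0},{"offset": [0,2.5,0],"turn": 0},{"offset": [0,2.5,0],"turn": 0}]'

```text
t: 26.9
tool_pos: [0.5906, -0.0558, 0.1698]
orientation: [[0.967, 0.004, 0.256], [-0.256, 0.0, 0.967], [0.004, -1.0, 0.001]]
force: [-10.2, 8.3, 6.8]
finger_gap: 0.0304
```

```bash
python3 st.py
```

```text
26.9 [  0.3782  44.6612 169.8011] [-12.0084   5.3663   6.7773] 0.030379673678539533 th -0.037 r 89.9 Fax 6.6 Ft 5.6
```

Call:
move_arm --moves '[{"offset": [0,-1,0],"turn": 0},{"offset": [0,-1,0],"turn": 0},{"offset": [0,-1,0],"turn": 0},{"offset": [0,-1,0],"turn": 0},{"offset": [0,-1,0],"turn": 0},{"offset": [0,-1,0],"turn": 0},{"offset": [0,-1,0],"turn": 0},{"offset": [0,-1,0],"turn": 0},{"offset": [0,-1,0],"turn": 0},{"offset": [0,-1,0],"turn": 0}]' --grip 60

```text
t: 27.9
tool_pos: [0.5904, -0.0563, 0.1659]
orientation: [[0.966, -0.0, 0.257], [-0.257, 0.0, 0.966], [-0.0, -1.0, 0.0]]
force: [0.0, -0.3, -0.3]
finger_gap: 0.0598
```

Call:
move_arm --moves '[{"offset": [0,-4,0],"turn": 0},{"offset": [0,-10,0],"turn": 0},{"offset": [0,-20,0],"turn": 0},{"offset": [0,-35,0],"turn": 0},{"offset": [0,-50,0],"turn": 0},{"offset": [0,-65,-10],"turn": 0},{"offset": [0,-80,-30],"turn": 0},{"offset": [0,-90,-50],"turn": 0},{"offset": [0,-95,-70],"turn": 0},{"offset": [0,-95,-70],"turn": 0}]'

```text
t: 28.9
tool_pos: [0.5726, -0.1261, 0.2631]
orientation: [[0.966, 0.003, 0.26], [-0.26, -0.002, 0.966], [0.003, -1.0, -0.001]]
force: [0.8, 0.5, 0.4]
finger_gap: 0.0601
```

```bash
python3 st.py
python3 - <<'E'
from h import *
s=manip.get_state()
w=cams.get_image('wrist')[:,:,::-1];cv2.imwrite('pics/w9f.png',w)
b=cams.get_image('scene')[:,:,::-1];cv2.imwrite('pics/sc9.png',b)
u=cv2.resize(b[205:295,230:330],(444,400),interpolation=cv2.INTER_CUBIC)
o=np.zeros((400,794,3),np.uint8);o[:300,:350]=w[0:300,150:500];o[:,350:]=u;cv2.imwrite('pics/w9.png',o)
# predicted bar px for seated
X=W([0,.048,.156]);print("pred bar scene",proj("scene",X), "collar underside",proj("scene",W([0,.048,.122])))
E
```

```text
28.9 [  1.2278 -27.9803 263.0816] [0.608  0.6401 0.4231] 0.06009634137211646 th -0.393 r 198.2 Fax 0.1 Ft 0.8
pred bar scene [283.0466 237.3742] collar underside [283.7697 252.2173]
```

View pics/w9.png

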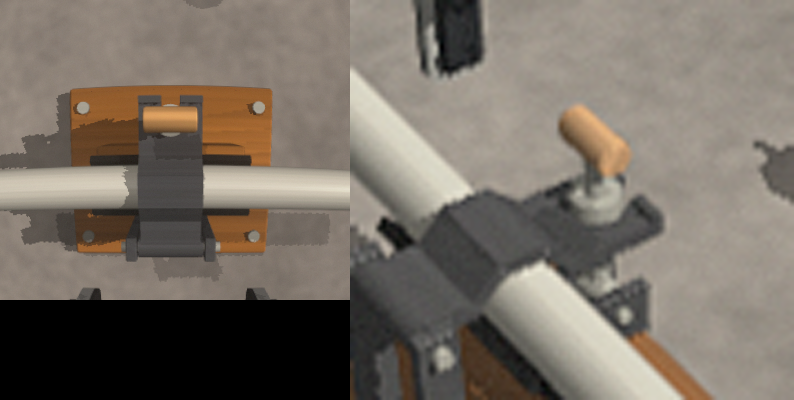

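```bash
python3 -c "
from workcell import manip
print(manip.hand_in())"
```

```text
the job is handed in; nothing more can be done
None
```

The job is handed in at about 29 s of the 72 s allowed; no verdict is reported. As far as my checks show, the cap is home on the pipe and the bolt is seated in the slot behind the lip.

- **Cap:** I pushed it over with closed fingers and pressed it down until it stopped moving. The fingertips ended at 121.8 mm, against 122 mm expected for a closed cap. The largest total force I read was about 22 N, so under the 30 N limit.
- **Bolt:** I pinched the T-bar, drew it out and swung it upright. The collar then landed on a solid stop after about 6 mm of lowering, which fits seating behind the lip rather than resting on top of it.
- **Last look:** After I opened and withdrew the gripper, the pictures show the bolt upright in the slot with its collar behind the lip. The wrist force was about zero, and the pipe looked in place in its bed. I did not measure the other bench items again; the arm stayed clear of them.

**Checks that disagreed:**
- **Draw-out distance:** The spring force put it at 8.5–11 mm throughout. The tool position implied up to about 15–17 mm, above the 13 mm limit. The wrist pictures show the bar had slipped a few millimetres towards the fingertips, so I trusted the force.
- **Swing to upright:** At the end the tool went about 3 mm past the expected upright position. I put this down to the bar slipping sideways in the pads against its stop.

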